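# Tap the seed tray home in a bird feeder

### The arm

A 7-joint arm with a two-finger parallel gripper is mounted at the origin on the work surface. World frame = base frame: x ahead of the robot, y to its left, z up, the work surface at z = 0. Lengths are in m, angles in rad, forces in N, time in s.
With the tool pointing down it reaches from about 0.425 to 0.875 m from the base axis. Payload 8.4 kg.
Tool frame: the origin (TCP) lies at the very end of the fingers, on their centre line; the grasp point (between the pads) lies env.grip_point_offset behind it (env.grip_point_offset is the distance from the TCP to the grasp point, in m); z points along the fingers, y is the line along which they close (so a half turn about z gives the same grasp; the last joint's range is limited). The gripper opens to 87 mm and grips with 3 to 60 N. Pads are 19 mm wide; open, the fingers measure 117 mm over their backs; the gripper's body (75 mm by 190 mm) begins 51 mm behind the grasp point.
Start: joints at [1.124, 0.333, 0.04, 1.465, -0.013, 1.343, -0.059], TCP at [0.222, -0.611, 0.191] pointing down, gripper open.
Joint ranges: [-2.58, 2.58], [-0.38, 2.09], [-1.3, 1.39], [0.25, 2.4], [-1.5, 4.64], [0.08, 2.09], [-2.65, 2.65]. Speed limits (rad/s): [2.22, 2.22, 2.79, 2.79, 3.14, 3.14, 3.14].

### API

Orientations are given as [roll, pitch, yaw] about the fixed x, y, z axes, in that order (R = Rz(yaw) Ry(pitch) Rx(roll)).
In Python, from cell import env gives the robot as it stands. Calls block until the motion is done:
- env.move_to(position, orientation): joint-space move of the TCP to a pose.
- env.movel(position, orientation=None, rate=0.15, force_limit=None): straight line of the TCP; orientation=None keeps the orientation; rate is the mean speed in m/s. With force_limit (N) it stops when the force on the tool has changed by that much, and returns True; else False.
- env.movej(angles): joint-space move.
- env.move_gripper(opening, strength=None): finger opening in m; strength is the grip in N (None keeps the last); returns when the fingers have stopped.
- env.hold(seconds).
- env.ik(position, orientation): joint angles nearest the present ones, or None.
- env.snapshot(name): name is "scene" or "top" or "wrist"; returns (picture, depth): 400x640x3 uint8, red, green, blue; 400x640 float32, m along the optical axis (not along the pixel's ray), 0 where there is no reading.
- env.get_calibration(name): a dict with "intrinsics" (3x3 intrinsics, pixels), "view" (4x4, takes a point from world to camera coordinates); the wrist camera has in their place "hand_eye" (4x4, takes a point from camera to tool coordinates, whose origin is the TCP and whose axes are the flange's). Camera axes: x right, y down, z forward; pixel columns grow to the right and rows downward; lengths in m; the calibration is good to about 2 mm. The wrist camera is an equidistant fisheye: a pixel r from the principal point sees the ray r / f radians off the axis. A picture is of the moment at which its call begins: read the wrist's pose just before it. get_calibration takes no time and is no camera call.
A pose or a line that the arm cannot do raises env.Unreachable and nothing moves.
- env.job_done(): hands the job in; it is judged then, once.
Readings, each from a call of its own:
- env.read_t(): time.
- env.read_q(): joint angles.
- env.read_qd(): joint speeds.
- env.read_joint_torque(): joint torques, N m.
- env.read_tool_pos(): TCP position.
- env.read_eef_rot(): TCP orientation.
- env.read_force(): force on the tool from outside, world axes, zero at the start.
- env.read_ft_torque(): the same for the moment, N m.
- env.read_width(): finger opening in m.
- env.read_finger_force(): force on a finger pad.
Only numpy, scipy, OpenCV 4.12 (cv2) and the standard library are available. Lean on these libraries where they do the work, as an engineer would, in place of code of your own. Each camera call takes 0.05 s, during which the arm holds its last target. There are 200 camera calls.

### The job

The orange-fronted seed tray of the bird feeder is still standing out at the mouth. With the wooden mallet, tap it in a few millimetres at a time, taking the mallet off the tray between taps, until it is fully home against the hidden stop inside; do not touch the tray with the hand, do not shove the feeder along the table, and leave the jar, bottle, tub and cone alone. Then stand the mallet upright on its head in the middle of the napkin and let go.

Things in the scene. Friction and masses are not known exactly. Their poses are not given: they have to be found in the camera images.
- feeder: Loose wooden bird feeder, 2.6 kg; a push of 14 to 21 N slides it on the table. Origin on the table under its middle. Its +x (level) is the way the tray slides in; the mouth, where the tray stands out, faces -x; z up. Red saddle roof: 304 mm along x, 200 mm along y, 210 mm high at the ridge (x = +15 mm). Low side boards at y = 67 to 79 mm either side guide the tray with 2 mm play.
- eave (a point): Middle of the roof's lower edge above the mouth: feeder x = -137 mm, 135 mm above the table (underside; the roof rises at 22 degrees towards the ridge). Axes as the feeder's. It overhangs the tray's front, so an upright mallet cannot reach the tray when it is nearly home: lean the mallet 30 to 45 degrees, hand outward from the feeder, head in under the roof.
- floor_edge (a point): Middle of the front edge of the feeder's floor board, top side: feeder x = -70 mm, 42 mm above the table; the board is 170 mm wide. Axes as the feeder's. The tray lies on this board. When the tray is home its orange plate still stands forward of this edge by about 5 to 15 mm.
- tray_front (a point): Centre of the outer face of the tray's orange front plate (130 mm wide, 42 to 87 mm above the table). Loose tray, 160 mm long, 0.25 to 0.5 kg, 1 to 4 N to slide; x points inward along the feeder's x. Starts 30 to 48 mm short of home. The stop, a batten behind the tray, is out of sight: find it by feel, the tray stops advancing and the force rises.
- mallet_mid (a point): Joiner's mallet, 0.18 kg, standing on its head, handle up. The point is on the handle's axis, 75 mm above the underside; z up the handle. Head: 70 mm along x, 44 along y, 44 high; its end faces (x = +-35 mm) strike, and are alike. Handle: 26 mm along x, 20 along y, from 31 mm below to 75 mm above the point; grasp it across the 20 mm (y).
- napkin: Flat square paper napkin with two taupe and two cream quarters, 150 by 150 mm, 2 mm thick, fixed to the table; the origin is its centre on the table.
- glue_mid (a point): Bystander: white glue bottle with orange cap, 60 mm diameter, 155 mm tall; the point is its centre. Leave alone.
- jar_mid (a point): Bystander: amber jar with brass lid, 72 mm diameter, 95 mm tall; the point is its centre. Leave alone.
- tub_mid (a point): Bystander: low pale plastic tub holding pine cones, 90 mm along x, 130 mm along y, 45 mm high; the point is its centre. Leave alone.
- cone_mid (a point): Bystander: large brown spruce cone lying on the table, 120 mm long (its x), 52 mm thick; the point is its centre. Leave alone.
Not all that is in view belongs to the job. Leave any turquoise look-alike of the part that bears mallet_mid alone.

How it is judged:
On the way, in this order (a step that is already met when the one before it is completed fails the run):
1. the mallet is picked up (height (world z) of mallet_mid above 0.1 m), for 0.1 s.
2. after a tap the tray rests between 13 and 25 mm short of home with the mallet off it (x of tray_front in the frame of feeder between -0.105 and -0.093 m and contact force between mallet and tray below 0.05 N), for 0.1 s.
3. after a further tap it rests between 2.2 and 13 mm short of home with the mallet off it (x of tray_front in the frame of feeder between -0.093 and -0.0822 m and contact force between mallet and tray below 0.05 N), for 0.1 s.
4. the tray is home against the stop, to 2 mm (x of tray_front in the frame of feeder above -0.082 m), for 0.1 s.
At the end, for the whole second after the job is handed in: The tray is home within 2 mm of the hidden stop and lies flat (within 0.05 rad); the mallet stands upright on its head (within 0.1 rad) on the napkin, its handle axis within 45 mm of the napkin's centre; both at rest (x of tray_front in the frame of feeder above -0.082 m and angle between tray_front's own z axis and vertical below 0.05 rad and horizontal distance between mallet_mid and napkin below 0.045 m and angle between mallet_mid's own z axis and vertical below 0.1 rad and height (world z) of mallet_mid below 0.085 m and linear speed of each of mallet, tray below 0.02 m/s); the robot touches nothing.
It fails at once if the hand or arm touches the tray (contact force between any of the fingers, the arm and tray above 0.5 N).
It fails at once if the feeder is shoved more than 10 mm along the table (distance of feeder from where it was at the start of the episode above 0.01 m).
It fails at once if the glue bottle, jar, tub or spruce cone is moved more than 15 mm (distance of any of glue_mid, jar_mid, tub_mid, cone_mid from where it was at the start of the episode above 0.015 m).
It also fails if it takes over 72 s, if anything falls off the work surface, if the arm or the gripper's body presses on something with over 40 N, if the wrist force passes 120 N, or if a joint passes its speed limit or range.

## Working session

There is one attempt and no reset: what is moved stays moved. The work goes in short steps, each a Python script; the robot and the scene stay as the last script left them, time stands still between calls to the robot, and variables do not carry over. Pictures are saved under pics/ and viewed, at most 10 in all, crops included, and the job is handed in when it is done.

```bash
mkdir -p pics; ls; python3 - <<'E'
from cell import env
import cv2,numpy as np
for n in("scene","top"):
    p,d=env.snapshot(n); cv2.imwrite(f"pics/{n}.png",p[...,::-1]); np.savez(f"{n}.npz",p=p,d=d)
    c=env.get_calibration(n); print(n,c["intrinsics"].round(1).tolist(),c["view"].round(3).tolist())
print(env.get_calibration("wrist"),env.grip_point_offset,env.read_eef_rot(),env.read_t())
E
```

```text
pics
scene [[365.0, 0.0, 320.6], [0.0, 365.0, 201.1], [0.0, 0.0, 1.0]] [[-0.043, 0.999, 0.011, -0.075], [0.827, 0.041, -0.56, -0.362], [-0.56, -0.015, -0.828, 1.281], [0.0, 0.0, 0.0, 1.0]]
top [[403.1, 0.0, 319.9], [0.0, 403.1, 201.1], [0.0, 0.0, 1.0]] [[0.031, -1.0, 0.0, 0.055], [-0.983, -0.03, -0.181, 0.552], [0.181, 0.006, -0.984, 0.79], [0.0, 0.0, 0.0, 1.0]]
{'intrinsics': array([[309.70691629,   0.        , 317.524974  ],
       [  0.        , 309.70691629, 204.75185975],
       [  0.        ,   0.        ,   1.        ]]), 'hand_eye': array([[ 1.08600549e-04, -9.53913302e-01, -3.00082324e-01,
         8.25547971e-02],
       [ 9.99999712e-01, -1.21675485e-04,  7.48689155e-04,
         6.09770843e-04],
       [-7.50697206e-04, -3.00082319e-01,  9.53913014e-01,
        -1.92478340e-01],
       [ 0.00000000e+00,  0.00000000e+00,  0.00000000e+00,
         1.00000000e+00]])} 0.0187 [-3.14006971e+00  1.16592442e-04  3.47804021e-01] 0.1
```

View pics/scene.png

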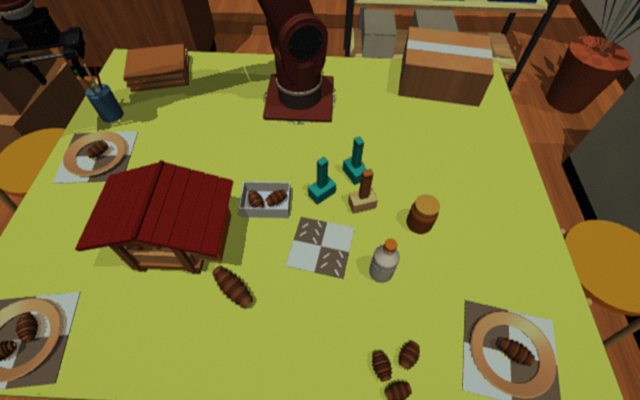

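View pics/top.png

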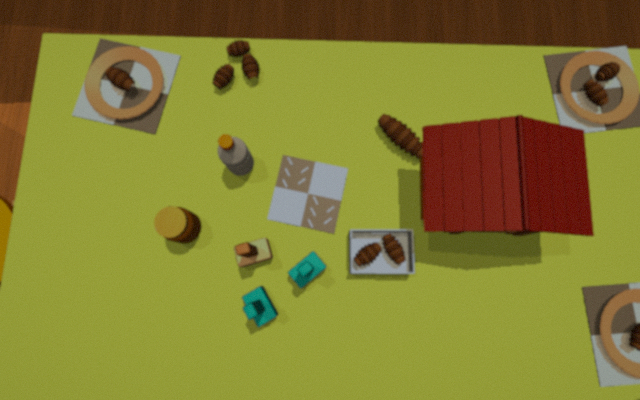

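The scene view shows the feeder at (160,215), its ridge running along feeder y, so the tray slides roughly along world ±y. Three mallet shapes are in view: turquoise at (322,180), turquoise at (355,160) and wooden at (363,190), which is (253,252) in the top view. The wooden one with the brown handle fits, because turquoise ones are look-alikes. Next I'll measure, and take an enlarged crop of the mallet.

```bash
cat >h.py <<'E'
import numpy as np,cv2
from cell import env
from scipy.spatial.transform import Rotation as Ro
def cloud(n):
    f=np.load(n+".npz");p,d=f["p"],f["d"];c=env.get_calibration(n);K=c["intrinsics"]
    v,u=np.mgrid[:400,:640];P=np.stack([(u-K[0,2])/K[0,0]*d,(v-K[1,2])/K[1,1]*d,d],-1)
    V=np.linalg.inv(c["view"]);return p,d,P@V[:3,:3].T+V[:3,3]
E
python3 - <<'E'
from h import *
A={n:cloud(n) for n in("scene","top")}
def rect(X,l):
    r=cv2.minAreaRect(X[:,:2].astype(np.float32)*1000);print(l,len(X),[np.round(x,1) for x in r],"z",np.percentile(X[:,2],[1,50,99]).round(3)); return r
for n,(p,d,W) in A.items():
    h=cv2.cvtColor(p,cv2.COLOR_RGB2HSV).astype(int)
    ok=(d>0)&(W[...,2]<.3)&(W[...,2]>-.02)
    red=((h[...,0]<6)|(h[...,0]>174))&(h[...,1]>200)&ok&(W[...,2]>.1)&(W[...,1]<-.15)&(W[...,0]>.2)
    k,L,S,_=cv2.connectedComponentsWithStats(cv2.erode(red.astype(np.uint8),np.ones((2,2))));i=1+S[1:,4].argmax();X=W[L==i]
    rect(X,n+" roof"); print(cv2.boxPoints(cv2.minAreaRect(X[:,:2].astype(np.float32)*1000)).round().tolist())
    hi=X[X[:,2]>X[:,2].max()-.008];rect(hi,"ridge")
    boxes={"scene":dict(mal=(160,215,345,382),tub=(175,222,235,295),jar=(190,238,402,445),glue=(235,288,365,402),cone=(260,312,205,260),nap=(215,280,283,358)),
           "top":dict(mal=(230,270,230,275),tub=(225,280,343,420),jar=(200,250,150,205),glue=(130,180,212,258),cone=(108,165,370,424),nap=(150,235,265,350))}[n]
    for k,(a,b,c,e) in boxes.items():
        Y=W[a:b,c:e];H=h[a:b,c:e];z=Y[...,2]
        green=(H[...,0]>22)&(H[...,0]<45)&(H[...,1]>110)
        teal=(H[...,0]>70)&(H[...,0]<100)&(H[...,1]>90)
        m=ok[a:b,c:e]&~teal
        m&=(~green&(H[...,2]>60)&(z<.012)) if k=="nap" else z>.015
        rect(Y[m],n+" "+k)
        if k=="mal":
            t=Y[m&(z>.12)&(z<.16)]
            if len(t):print("  handle top",np.median(t,0).round(4),len(t))
            g=m&(z>.036)&(z<.05); 
            if g.sum()>5:rect(Y[g],"  head top")
p=A["top"][0][200:330,215:335];q=A["scene"][0][140:270,300:420]
cv2.imwrite("pics/crop.png",np.hstack([cv2.resize(x,(400,433),interpolation=2) for x in(p,q)])[...,::-1])
E
```

```text
scene roof 8569 [array([ 584.8, -283.8]), array([200. , 267.7]), np.float64(0.1)] z [0.153 0.183 0.215]
[[485.0, -150.0], [485.0, -418.0], [685.0, -417.0], [685.0, -150.0]]
ridge 379 [array([ 590.3, -272.5]), array([186.6,  13. ]), np.float64(0.2)] z [0.21  0.214 0.217]
scene mal 718 [array([409., 200.]), array([116.7,  71.5]), np.float64(14.3)] z [0.016 0.045 0.151]
  handle top [0.4484 0.2079 0.144 ] 140
  head top 284 [array([408.7, 200.2]), array([116.1,  70.9]), np.float64(14.3)] z [0.037 0.044 0.049]
scene tub 1248 [array([451. , -58.1]), array([ 93.8, 131.5]), np.float64(2.5)] z [0.016 0.036 0.047]
scene jar 920 [array([496.9, 361.8]), array([66. , 67.4]), np.float64(9.7)] z [0.017 0.084 0.098]
scene glue 904 [array([646.5, 250.4]), array([60.6, 50.8]), np.float64(69.6)] z [0.019 0.101 0.157]
scene cone 901 [array([ 695.1, -114.8]), array([157.8,  50. ]), np.float64(44.4)] z [0.025 0.042 0.052]
scene nap 2974 [array([570. ,  80.5]), array([195.5, 154.5]), np.float64(81.1)] z [-0.002  0.002  0.006]
top roof 5109 [array([ 582. , -345.2]), array([197.1, 149.4]), np.float64(0.3)] 
[... 227 characters left out ...]
ray([44.1, 70.4]), np.float64(18.8)] z [0.018 0.044 0.151]
  handle top [0.4401 0.2077 0.1481] 186
  head top 467 [array([440.6, 209.8]), array([44.1, 70.4]), np.float64(18.9)] z [0.038 0.043 0.046]
top tub 1493 [array([450.5, -57.4]), array([ 88.1, 130.5]), np.float64(1.8)] z [0.016 0.038 0.047]
top jar 1324 [array([491. , 361.5]), array([67.3, 66.3]), np.float64(22.7)] z [0.017 0.093 0.097]
top glue 1028 [array([636.6, 251. ]), array([52.9, 59.4]), np.float64(37.4)] z [0.02  0.104 0.156]
top cone 1096 [array([ 691.6, -108.8]), array([154.6,  62.4]), np.float64(28.8)] z [0.022 0.042 0.147]
top nap 4558 [array([574.7,  87.5]), array([183.6, 153.5]), np.float64(81.1)] z [-0.002  0.001  0.005]
```

View pics/crop.png

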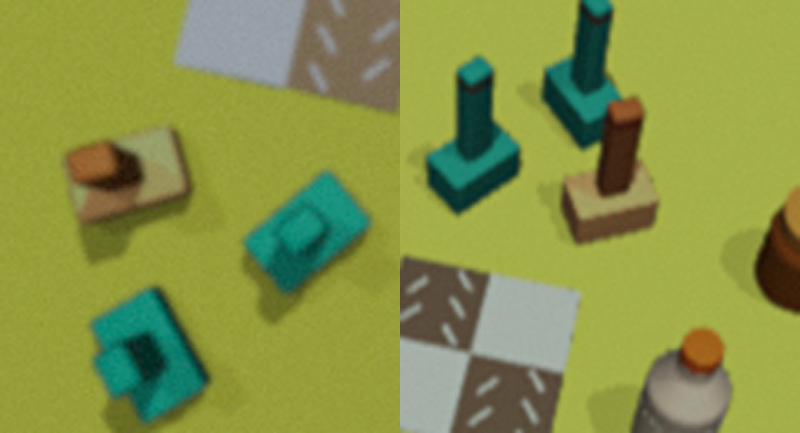

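The crop confirms the wooden mallet: pale head and brown handle at about (440, 210) mm, with both look-alikes turquoise. Now I'll refine the roof and napkin and check that the arm can reach.

```bash
cat >>h.py <<'E'
def orient(th,xdir):
    """tool leaned by th: handle up-axis u leans to +y; tool z=-u; tool x ~ xdir*inward(v)"""
    u=np.array([0,np.sin(th),np.cos(th)]);v=np.array([0,-np.cos(th),np.sin(th)])
    x=xdir*v;z=-u;return Ro.from_matrix(np.c_[x,np.cross(z,x),z])
E
python3 - <<'E'
from h import *
for n in("scene","top"):
    p,d,W=cloud(n);h=cv2.cvtColor(p,cv2.COLOR_RGB2HSV).astype(int)
    red=((h[...,0]<8)|(h[...,0]>172))&(h[...,1]>180)&(d>0)&(W[...,2]>.12)&(W[...,2]<.25)&(W[...,1]<-.08)&(W[...,0]>.2)
    k,L,S,_=cv2.connectedComponentsWithStats(red.astype(np.uint8));X=W[L==1+S[1:,4].argmax()]
    print(n,"roof",cv2.boxPoints(cv2.minAreaRect(X[:,:2].astype(np.float32)*1000)).round().tolist())
    nap=~((h[...,0]>22)&(h[...,0]<45)&(h[...,1]>110))&(d>0)&(abs(W[...,2])<.012)&(abs(W[...,0]-.575)<.13)&(abs(W[...,1]-.08)<.13)
    nap=cv2.morphologyEx(nap.astype(np.uint8),cv2.MORPH_OPEN,np.ones((5,5)))
    k,L,S,_=cv2.connectedComponentsWithStats(nap);X=W[L==1+S[1:,4].argmax()]
    print(n,"nap",cv2.minAreaRect(X[:,:2].astype(np.float32)*1000))
g=env.grip_point_offset
for yaw in(-71.2,108.8):
    o=[np.pi,0,np.radians(yaw)]
    for z in(.30,.093-g):
        q=env.ik([.4415,.209,z],o);print("grasp",yaw,z,None if q is None else np.round(q,2))
for s in(1,-1):
  for th in(35,40):
    for yc in(0.03,-.10):
        R=orient(np.radians(th),s);u=-R.as_matrix()[:,2]
        q=env.ik(np.array([.584,yc,.065])+u*(.071-g),R.as_euler("xyz"));print("strike",s,th,yc,None if q is None else np.round(q,2))
E
```

```text
scene roof [[482.0, -423.0], [685.0, -423.0], [685.0, -119.0], [482.0, -119.0]]
scene nap ((573.445556640625, 99.54207611083984), (154.98854064941406, 153.68515014648438), 80.5445327758789)
top roof [[482.0, -118.0], [482.0, -423.0], [683.0, -423.0], [682.0, -118.0]]
top nap ((576.9479370117188, 100.02242279052734), (153.59915161132812, 154.61878967285156), 79.33760833740234)
grasp -71.2 0.3 None
grasp -71.2 0.0743 None
grasp 108.8 0.3 [ 0.22 -0.   -0.74  1.63 -0.    1.51 -0.19]
grasp 108.8 0.0743 [ 0.51  0.29 -1.16  1.95  0.3   1.09 -0.45]
strike 1 35 0.03 [ 0.23  0.73 -1.1   1.59  1.01  1.77  2.13]
strike 1 35 -0.1 [ 0.48  0.64 -1.1   1.71  1.03  1.64  2.29]
strike 1 40 0.03 [ 0.17  0.8  -1.1   1.56  1.07  1.86  2.08]
strike 1 40 -0.1 [ 0.42  0.69 -1.1   1.7   1.1   1.72  2.22]
strike -1 35 0.03 [ 0.22  0.72 -1.08  1.59  0.99  1.76 -1.01]
strike -1 35 -0.1 [ 0.35  0.53 -0.89  1.71  0.92  1.53 -0.79]
strike -1 40 0.03 [ 0.15  0.77 -1.06  1.57  1.05  1.84 -1.05]
strike -1 40 -0.1 [ 0.33  0.62 -0.96  1.71  1.02  1.65 -0.89]
```

```bash
python3 - <<'E'
from h import *
g=env.grip_point_offset;o=[np.pi,0,np.radians(108.8)]
p=env.read_tool_pos();e=env.read_eef_rot()
env.movel([p[0],p[1],.36],rate=.25)
env.move_gripper(.055)
env.move_to([.4415,.209,.30],o)
print(env.movel([.4415,.209,.093-g],o,rate=.15,force_limit=6),env.read_tool_pos())
env.move_gripper(0,60);print("w",env.read_width(),env.read_finger_force(),env.read_t())
env.movel([.4415,.209,.30],rate=.2)
print("w",env.read_width(),env.read_tool_pos(),env.read_force(),env.read_t())
# to viewing pose in front of the mouth, leaned
R=orient(np.radians(40),-1);u=-R.as_matrix()[:,2]
P=np.array([.583,.03,.20])+u*(.071-g)
env.move_to(P,R.as_euler("xyz"));print(env.read_tool_pos(),P,env.read_t(),env.read_force())
T=env.read_tool_pos(),env.read_eef_rot()
im,d=env.snapshot("wrist");np.savez("w1.npz",p=im,d=d,pos=T[0],rot=T[1]);cv2.imwrite("pics/w1.png",im[...,::-1])
E
```

```text
False [0.44204333 0.20922708 0.07499729]
w 0.019743556284463743 59.946719482541084 7.0917
w 0.01946193362137559 [0.44098354 0.20878469 0.29902486] [-0.29213775  0.5701263  -2.03355858] 8.3667
[0.58254365 0.06426425 0.2399354 ] [0.583      0.06361779 0.24006412] 9.25 [ 0.58154975 -0.4279349  -0.78769862]
```

View pics/w1.png

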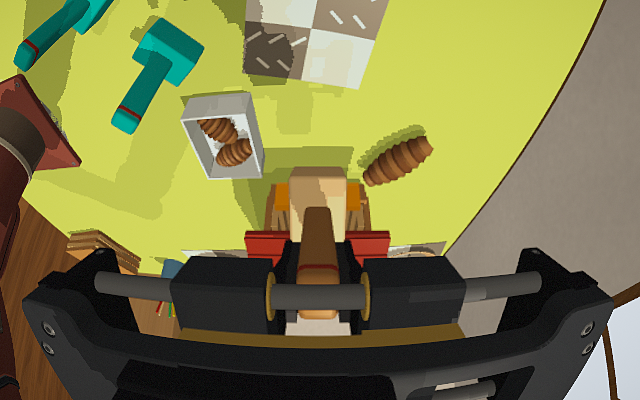

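The mallet is held straight. The orange plate shows on both sides of the head at (281,197) and (354,197), so the mouth does face +y. I'll locate the plate from its depth readings.

```bash
python3 - <<'E'
from h import *
f=np.load("w1.npz");p,d=f["p"],f["d"];c=env.get_calibration("wrist");K=c["intrinsics"];H=c["hand_eye"]
v,u=np.mgrid[:400,:640];x=(u-K[0,2])/K[0,0];y=(v-K[1,2])/K[1,1];r=np.hypot(x,y)+1e-9
t=np.tan(np.minimum(r,1.5))*d;P=np.stack([x/r*t,y/r*t,d],-1)
R=Ro.from_euler("xyz",f["rot"]).as_matrix();W=(P@H[:3,:3].T+H[:3,3])@R.T+f["pos"]
h=cv2.cvtColor(p,cv2.COLOR_RGB2HSV).astype(int)
m=(h[...,0]>10)&(h[...,0]<22)&(h[...,1]>210)&(h[...,2]>150)&(d>0);m[:180]=0;m[215:]=0;m[:,:265]=0;m[:,375:]=0
X=W[m];print(len(X))
for s in(0,1,2):print(np.percentile(X[:,s],[1,10,25,50,75,90,99]).round(4))
hm=np.zeros_like(m);hm[172:200,295:342]=1;hm&=(d>0);Y=W[hm];print("head",np.percentile(Y,[5,50,95],axis=0).round(4))
for row in(185,190,195,200,205,210,215):print(row,[(h[row,cc].tolist(),W[row,cc].round(3).tolist()) for cc in(276,282,354,360)])
E
```

```text
708
[0.517  0.521  0.527  0.5377 0.6366 0.6426 0.6466]
[-0.186  -0.1442 -0.1409 -0.1401 -0.1396 -0.139  -0.1381]
[0.0344 0.0486 0.0565 0.0698 0.0819 0.0864 0.0874]
head [[0.5671 0.058  0.1845]
 [0.5828 0.0642 0.1985]
 [0.5985 0.0697 0.2047]]
185 [([16, 226, 152], [0.507, -0.199, 0.004]), ([17, 255, 181], [0.526, -0.142, 0.046]), ([18, 255, 184], [0.64, -0.14, 0.047]), ([13, 173, 115], [0.66, -0.2, 0.003])]
190 [([18, 255, 176], [0.518, -0.141, 0.056]), ([18, 255, 179], [0.527, -0.139, 0.057]), ([17, 255, 179], [0.639, -0.141, 0.056]), ([14, 156, 113], [0.659, -0.2, 0.014])]
195 [([18, 255, 185], [0.518, -0.141, 0.066]), ([17, 255, 178], [0.528, -0.141, 0.066]), ([17, 255, 179], [0.639, -0.14, 0.066]), ([16, 195, 131], [0.656, -0.189, 0.032])]
200 [([18, 255, 184], [0.519, -0.14, 0.076]), ([18, 255, 180], [0.529, -0.139, 0.076]), ([17, 255, 179], [0.638, -0.138, 0.076]), ([16, 198, 174], [0.647, -0.14, 0.075])]
205 [([17, 255, 174], [0.52, -0.14, 0.085]), ([17, 255, 172], [0.529, -0.141, 0.084]), ([18, 255, 179], [0.637, -0.139, 0.085]), ([16, 202, 169], [0.646, -0.139, 0.085])]
210 [([18, 225, 162], [0.519, -0.151, 0.086]), ([17, 218, 150], [0.528, -0.152, 0.086]), ([17, 224, 162], [0.639, -0.152, 0.086]), ([17, 163, 152], [0.656, -0.201, 0.055])]
215 [([17, 150, 148], [0.512, -0.201, 0.066]), ([17, 147, 144], [0.524, -0.189, 0.073]), ([17, 152, 148], [0.643, -0.187, 0.074]), ([18, 151, 147], [0.655, -0.201, 0.066])]
```

```bash
cat >>h.py <<'E'
RS=orient(np.radians(40),-1);U=-RS.as_matrix()[:,2];OS=RS.as_euler("xyz")
def tcp(x,yc,z):return np.array([x,yc,z])+U*(.071-.0187)
def tap(yc,fl,rate=.04,x=.582,z=.065,back=.02,y0=None):
    """push head centre to yc, back off; returns (stopped, yc reached, force before/after)"""
    f0=env.read_force();s=env.movel(tcp(x,yc,z),OS,rate=rate,force_limit=fl)
    f1=env.read_force();y=env.read_tool_pos()[1]-U[1]*(.071-.0187)
    env.movel(tcp(x,y+back,z),OS,rate=.08);return s,round(y,4),(np.array(f1)-f0).round(2).tolist()
E
python3 - <<'E'
from h import *
env.movel(tcp(.582,0.0,.065),OS,rate=.15)
env.movel(tcp(.582,-.07,.065),OS,rate=.12);env.hold(.2)
print(tap(-.112,1.5,.03),env.read_t(),env.read_width())
E
```

```text
(True, np.float64(-0.099), [1.25, -0.04, 0.36]) 12.625 0.019659631016931575
```

```bash
python3 - <<'E'
from h import *
env.hold(.2);print(tap(-.107,9));env.hold(.2)
T=env.read_tool_pos(),env.read_eef_rot()
im,d=env.snapshot("wrist");np.savez("w2.npz",p=im,d=d,pos=T[0],rot=T[1]);cv2.imwrite("pics/w2.png",im[...,::-1])
c=env.get_calibration("wrist");K=c["intrinsics"];H=c["hand_eye"]
v,u=np.mgrid[:400,:640];x=(u-K[0,2])/K[0,0];y=(v-K[1,2])/K[1,1];r=np.hypot(x,y)+1e-9
t=np.tan(np.minimum(r,1.5))*d;P=np.stack([x/r*t,y/r*t,d],-1)
R=Ro.from_euler("xyz",T[1]).as_matrix();W=(P@H[:3,:3].T+H[:3,3])@R.T+T[0]
h=cv2.cvtColor(im,cv2.COLOR_RGB2HSV).astype(int)
m=(h[...,0]>14)&(h[...,0]<21)&(h[...,1]>235)&(h[...,2]>110)&(d>0)&(W[...,2]>.045)&(W[...,2]<.083)&(abs(W[...,0]-.582)<.07)&(W[...,1]<-.12)&(W[...,1]>-.2)
X=W[m]
for s in(.54,.62):
    k=X[abs(X[:,0]-s)<.03];print(len(k),np.percentile(k[:,1],[10,50,90]) if len(k) else 0)
print(env.read_t())
E
```

```text
(False, np.float64(-0.1072), [0.44, 0.34, 0.2])
961 [-0.1495835  -0.14872441 -0.14786831]
950 [-0.14975919 -0.1488332  -0.1479433 ]
14.325
```

View pics/w2.png

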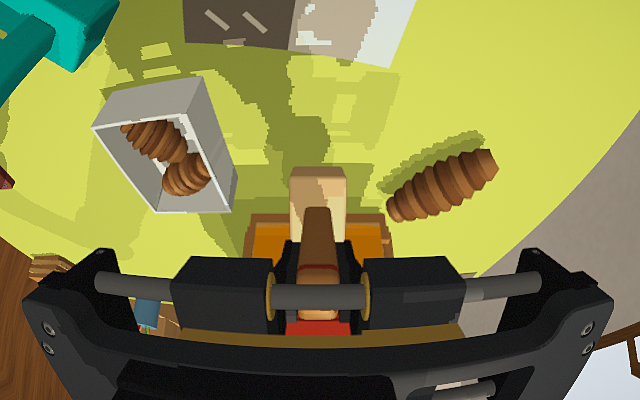

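The view shows the plate at (265,240) and (375,240), straight and 8.5 mm further in at y = -0.1487, so the contact calibration holds. I'll carry on with small taps.

```bash
python3 - <<'E'
from h import *
for py in(-.153,-.157,-.161,-.165,-.169,-.1725):
    env.hold(.15);print(py,tap(py+.0415,9,back=.012));env.hold(.25)
for i in range(2):
    env.hold(.15);print("home",tap(-.19+.0415,9,rate=.03,back=.015))
print(env.read_t(),env.read_width())
E
```

```text
-0.153 (False, np.float64(-0.1118), [-1.0, 1.24, -1.11])
-0.157 (False, np.float64(-0.1161), [-1.68, -0.19, 1.2])
-0.161 (False, np.float64(-0.1201), [-0.95, -0.76, -0.18])
-0.165 (False, np.float64(-0.1241), [-0.01, -0.75, 0.88])
-0.169 (False, np.float64(-0.1281), [0.47, -0.28, 0.46])
-0.1725 (False, np.float64(-0.1315), [-0.74, -0.36, 0.03])
home (True, np.float64(-0.138), [1.07, 2.06, 0.82])
home (True, np.float64(-0.138), [0.53, 1.62, 2.21])
24.125 0.019425452387094942
```

```bash
python3 - <<'E'
from h import *
env.movel(tcp(.582,-.07,.065),OS,rate=.12)
T=env.read_tool_pos(),env.read_eef_rot()
im,d=env.snapshot("wrist");cv2.imwrite("pics/w3.png",im[...,::-1])
c=env.get_calibration("wrist");K=c["intrinsics"];H=c["hand_eye"]
v,u=np.mgrid[:400,:640];x=(u-K[0,2])/K[0,0];y=(v-K[1,2])/K[1,1];r=np.hypot(x,y)+1e-9
t=np.tan(np.minimum(r,1.5))*d;P=np.stack([x/r*t,y/r*t,d],-1)
R=Ro.from_euler("xyz",T[1]).as_matrix();W=(P@H[:3,:3].T+H[:3,3])@R.T+T[0]
h=cv2.cvtColor(im,cv2.COLOR_RGB2HSV).astype(int)
m=(h[...,0]>14)&(h[...,0]<21)&(h[...,1]>225)&(h[...,2]>80)&(d>0)&(W[...,2]>.05)&(W[...,2]<.08)&(abs(W[...,0]-.582)<.065)&(W[...,1]<-.12)&(W[...,1]>-.2)
for s in(.54,.62):
    k=W[m&(abs(W[...,0]-s)<.03)];print("plate",len(k),np.percentile(k[:,1],[10,50,90]) if len(k) else 0)
k=W[(d>0)&(W[...,2]<.041)&(W[...,2]>.02)&(abs(W[...,0]-.582)<.08)&(W[...,1]<-.15)&(W[...,1]>-.22)];print("board front",len(k),np.percentile(k[:,1],[10,50,90]) if len(k) else 0)
p,d=env.snapshot("top");np.savez("top.npz",p=p,d=d);p,d,W=cloud("top");h=cv2.cvtColor(p,cv2.COLOR_RGB2HSV).astype(int)
red=((h[...,0]<8)|(h[...,0]>172))&(h[...,1]>180)&(d>0)&(W[...,2]>.12)&(W[...,2]<.25)&(W[...,1]<-.08)&(W[...,0]>.2)
k,L,S,_=cv2.connectedComponentsWithStats(red.astype(np.uint8));X=W[L==1+S[1:,4].argmax()]
print("roof",cv2.boxPoints(cv2.minAreaRect(X[:,:2].astype(np.float32)*1000)).round().tolist(),env.read_t())
E
```

```text
plate 207 [-0.18005024 -0.17912007 -0.17824655]
plate 202 [-0.18032039 -0.17951922 -0.17862044]
board front 775 [-0.19076489 -0.18970323 -0.18866327]
roof [[481.0, -119.0], [483.0, -422.0], [683.0, -421.0], [682.0, -118.0]] 24.8167
```

View pics/w3.png

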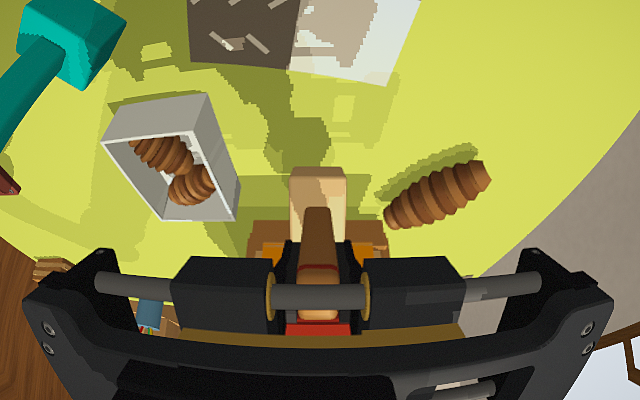

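The floor edge measures y = -0.1897 and the plate (seen at (265,250) and (365,250)) y = -0.1793. That puts the tray at feeder x ≈ -0.080, which is home, and the roof hasn't moved. Next I'll place the mallet.

```bash
python3 - <<'E'
from h import *
env.movel(tcp(.582,.02,.10),OS,rate=.15)
o=[np.pi,0,np.pi/2];n=(.5752,.0998)
env.move_to([*n,.20],o)
env.movel([*n,.095],o,rate=.12);env.hold(.2)
print(env.movel([*n,.0755],o,rate=.03,force_limit=4),env.read_tool_pos(),env.read_force())
env.hold(.2);env.move_gripper(.055);env.hold(.3)
env.movel([*n,.25],o,rate=.15)
env.move_to([.45,.1,.38],o)
for k in("top",):
    p,d=env.snapshot(k);np.savez("top.npz",p=p,d=d)
cv2.imwrite("pics/end.png",p[...,::-1])
p,d,W=cloud("top");X=W[(d>0)&(W[...,2]>.036)&(W[...,2]<.05)&(abs(W[...,0]-.575)<.07)&(abs(W[...,1]-.1)<.07)]
print(cv2.minAreaRect(X[:,:2].astype(np.float32)*1000),env.read_t())
E
```

```text
True [0.5747729 0.0996363 0.0761182] [-2.17843385 -0.20750311  4.47364704]
((0.0, 0.0), (0.0, 0.0), 0.0) 31.625
```

View pics/end.png

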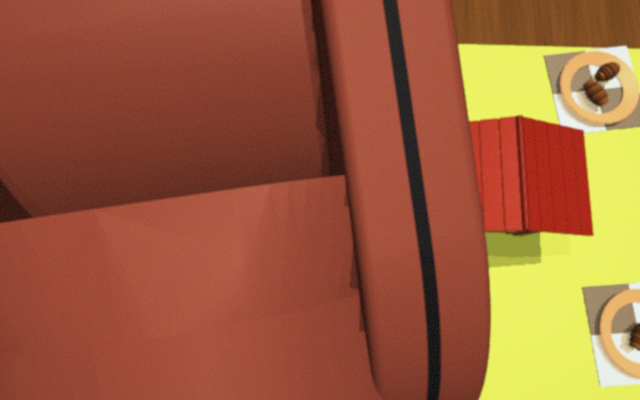

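The arm blocks the top view, so I'll check the mallet with the wrist camera instead.

```bash
python3 - <<'E'
from h import *
T=env.read_tool_pos(),env.read_eef_rot();im,d=env.snapshot("wrist");s,_=env.snapshot("scene")
cv2.imwrite("pics/end2.png",np.vstack([cv2.resize(im,(480,300)),cv2.resize(s,(480,300))])[...,::-1])
c=env.get_calibration("wrist");K=c["intrinsics"];H=c["hand_eye"]
v,u=np.mgrid[:400,:640];x=(u-K[0,2])/K[0,0];y=(v-K[1,2])/K[1,1];r=np.hypot(x,y)+1e-9
t=np.tan(np.minimum(r,1.5))*d;P=np.stack([x/r*t,y/r*t,d],-1)
R=Ro.from_euler("xyz",T[1]).as_matrix();W=(P@H[:3,:3].T+H[:3,3])@R.T+T[0]
near=(d>0)&(abs(W[...,0]-.575)<.08)&(abs(W[...,1]-.1)<.08);z=W[...,2]
for a,b in((.04,.052),(.145,.16)):
    X=W[near&(z>a)&(z<b)];print(len(X),cv2.minAreaRect(X[:,:2].astype(np.float32)*1000) if len(X) else 0)
E
```

```text
657 ((574.2347412109375, 98.88191223144531), (44.708370208740234, 69.55842590332031), 1.2566015720367432)
232 ((573.6353149414062, 98.8958740234375), (26.520450592041016, 18.884733200073242), 87.7846450805664)
```

View pics/end2.png

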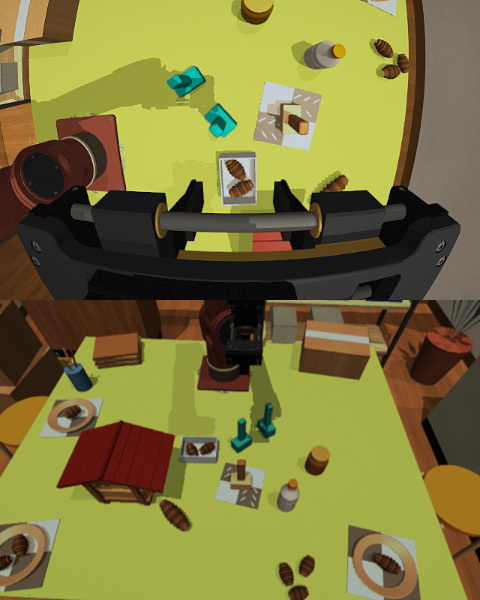

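The mallet stands upright in the middle of the napkin, at (290,118) in the upper picture and (240,475) in the lower one. The head and handle centres agree to 1 mm, and nothing else has been disturbed.

```bash
python3 -c "
from cell import env
print(env.job_done())"
```

```text
the job is handed in; nothing more can be done
None
```

I handed the job in at about 32 s of the 72 s allowed; no verdict came back, but by my measurements the tray is home (front at feeder x ≈ -0.080 m), the feeder has not moved, and the mallet stands upright and released about 1 mm from the napkin's centre.

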